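# Index the scanner arm to the next tube

## Task

The scanner arm of the tube-reading station is locked by a spring index pin. Hook a fingertip under the pin's pull ring and lift the pin out of its hole, swing the arm one hole to the side so that the scanner faces the tall capped tube, never as far as the hole after that, and release so that the pin springs fully home and locks the arm there. Only the ring and the arm are to be moved: leave the tubes in their rack and the other things on the bench where they stand, and finish with the hand clear of everything.

Things in the scene. Friction and masses are not known exactly. Their poses are not given: they have to be found in the camera images.
- station: fixed reading station: aluminium base, steel index plate and a curved white two-tier tube rack. Origin on the arm's vertical pivot axis at bench level; x runs from the pivot to the middle pocket of the rack, y to the left of that, z up. Angles about the pivot are from x, counter-clockwise from above positive
- middle_hole (a point): mouth of the middle hole of the index plate, where the pin starts, 150 mm from the pivot axis and 30 mm above the bench (plate 12 mm thick). Five holes lie on that radius, 39 mm apart, at angles -0.524, -0.262, 0, 0.262, 0.524 rad. Each is 13 mm wide for the 10 mm pin, so the locked arm has 0.01 rad of play either way
- middle_pocket (a point): floor of the empty middle pocket of the rack, in front of the scanner at the start, 310 mm from the pivot axis and 12 mm above the bench. The rack's five pockets lie on that radius, 80 mm apart, at the same angles as the holes; its upper plate is 62 mm above the bench
- pivot (a point): on the arm's vertical pivot axis, at the top of the pivot screw, 54 mm above the bench and the highest thing there
- ring_centre (a point): centre of the pull ring on top of the index pin: round, 6 mm steel wire, 52 mm inside diameter, fixed to the pin. Pin home: 174 mm from the pivot axis along the arm, 101 mm above the bench. It faces the pivot and up, its top leaning 54 degrees from vertical away from the pivot, so a finger pointing down, tilted 25 to 50 degrees away from the pivot, goes through and under its top. 40 mm free beyond
- sleeve_top (a point): top of the 24 mm round sleeve that guides the pin, on the arm 150 mm from the pivot axis, 68 mm above the bench. It stands on the arm's flat bar (26 mm wide, top 46 mm above the bench), which runs from the pivot, under the ring, to the scanner
- read_point (a point): the point the scanner reads: carried by the arm, 310 mm from the pivot axis along the arm and 90 mm above the bench, in front of the scanner's window. The scanner is a light grey box at the arm's end, 38 mm along the arm, 52 mm wide, its back face 228 mm from the pivot axis, its top 119 mm above the bench
- swing_arm (a joint): angle of the scanner arm about its vertical pivot (rad), 0 in the middle hole where it starts, positive counter-clockwise seen from above (to the left, seen from the pivot); range -0.62 to 0.62. Slight friction (0.5 N at the ring) keeps it where it is left
- index_pin (a joint): lift of the spring index pin (m), 0 fully home in a hole, 0.010 when its round tip is just clear of the index plate, 0.022 at its upper stop. Lifting takes about 5 N at first and 7 N at the stop; let go over solid plate it rests on the plate at 0.010 and slides there, and over a hole it springs home
- tall_tube: the tall capped sample tube, 16 mm in diameter, 120 mm high with a 19 mm cap, standing loosely in the rack pocket just left or just right of the empty middle one (the side varies). Origin at the centre of its underside, 12 mm above the bench
- short_tube_a: short open tube, 16 mm in diameter, 72 mm high, in the pocket on the other side of the middle one from the tall tube. Origin at the centre of its underside
- short_tube_b: short open tube of the same kind, in the leftmost pocket. Origin at the centre of its underside
- short_tube_c: short open tube of the same kind, in the rightmost pocket. Origin at the centre of its underside
- reagent_bottle: bystander: white bottle, 56 mm in diameter, 130 mm high, left of the station. Origin at the centre of its underside
- specimen_jar: bystander: lidded jar, 60 mm in diameter, 60 mm high, right of the station. Origin at the centre of its underside
- beaker: bystander: small open glass beaker, 60 mm in diameter, 75 mm high, left of the pivot. Origin at the centre of its underside
- tube_cap: bystander: loose tube cap, 20 mm in diameter, 22 mm high, left of the index plate. Origin at the centre of its underside
- marker: bystander: black marker lying right of the pivot, 14 mm in diameter, about 120 mm long. Origin at the middle of its underside

How it is judged:
By the outcome, as a careful person would: the job done as asked, in the order asked, and still so for the second after the job is handed in, with the robot touching nothing.
It also fails if it takes over 42 s, if anything falls off the work surface, if the arm or the gripper's body presses on something with over 40 N, if the wrist force passes 120 N, or if a joint passes its speed limit or range.

## Robot

A 6-joint arm with a two-finger parallel gripper is mounted at the origin on the work surface. World frame = base frame: x ahead of the robot, y to its left, z up, the work surface at z = 0. Lengths are in m, angles in rad, forces in N, time in s.
With the tool pointing down it reaches from about 0.275 to 0.85 m from the base axis. Payload 5.2 kg.
Tool frame: the origin (TCP) lies at the very end of the fingers, on their centre line; the grasp point (between the pads) lies 19 mm behind it; z points along the fingers, y is the line along which they close (so a half turn about z gives the same grasp; the last joint's range is limited). The gripper opens to 85 mm and grips with 20 to 120 N. Pads are 22 mm wide; open, the fingers measure 114 mm over their backs; the gripper's body (76 mm by 85 mm) begins 54 mm behind the grasp point. The pads swing forward as they close: fully open they stand 13 mm farther back than shut.
Start: joints at [1.015, 0.259, 1.535, -0, 1.348, -0.203], TCP at [0.19, 0.516, 0.231] pointing down, gripper open.
Joint ranges: [-3.14, 3.14], [-0.91, 2.08], [0.19, 2.58], [-1.22, 4.36], [0.22, 2.71], [-3.12, 3.12]. Speed limits (rad/s): [2.57, 2.57, 3.14, 3.14, 3.14, 3.14].

## Interface

Orientations are given as a 3x3 rotation matrix whose columns are the frame's x, y, z axes.
In Python, from rig import robot, eyes, order gives the robot as it stands. The module is installed in compiled form; this text tells all that it offers.
- The arm moves only by the tool drive_tool, never from a script. Its argument "steps" is a list of rows, each a list of 5 numbers: the shift along the tool's x, y, z in cm, then the turn about the tool's z in rad, then the gripper's target within -1 to 1 (fully open at 1, half-way at 0, shut at -1). A call has exactly 8 rows; each row is the pose to reach, as a shift and turn from the pose commanded when the call began, along the tool's axes at that moment; what a row does not reach only later rows make up. A row lasts 1/12 s, in which the tool goes at most 41.7 mm and 7.16 degrees, less where a joint would pass 70% of its speed; a pose out of reach is approached as far as the arm can. A call with a gripper value outside its range is refused whole. The fingers move at their own pace and stop on an object; "grip_force" is the grip in N (left out, the last holds). Time passes only in rows, so rows that repeat a pose let the fingers close, or fill a call up. It gives the time, the measured TCP pose, the force, the opening and the grip force at its end, in the units of the state.
- robot.observe(): the state, without advancing time (a new reading comes with each control period).
- eyes.grab_frame(name): name is "scene" or "top"; returns the picture (420x560x3 uint8, red, green, blue); there is no depth.
- eyes.camera_model(name): a dict with "fx", "fy", "cx", "cy" (pixels), "R" (3x3) and "t" (3): a world point X has camera coordinates R X + t. Camera axes: x right, y down, z forward; pixel columns grow to the right and rows downward; lengths in m; the calibration is good to about 2 mm. A picture is of the moment at which its call begins. camera_model takes no time and is no camera call.
- order.job_done(): hands the job in; it is judged then, once.
The state is a dict: "time": time; "joint_pos": joint angles; "qvel": joint speeds; "tau": joint torques, N m; "ee_pos": TCP position; "tcp_rot": TCP orientation; "force": force on the tool from outside, world axes, zero at the start; "moment": the same for the moment, N m; "grip_width": finger opening in m; "gripper_force": force on a finger pad.
Only numpy, scipy, OpenCV 4.12 (cv2) and the standard library are available. Lean on these libraries where they do the work, as an engineer would, in place of code of your own. Each camera call takes 0.05 s, during which the arm holds its last target. There are 200 camera calls.

## Working session

There is one attempt and no reset: what is moved stays moved. The work goes in short steps, Python scripts to look and compute and a tool call to move; the robot and the scene stay as the last step left them, time stands still between calls to the robot, and variables do not carry over. Pictures are saved under pics/ and viewed, at most 10 in all, crops included, and the job is handed in when it is done.

Besides the shell and the picture viewer there is one more tool, called after "Emit:" as name(argument=value, ...) on one line, values as JSON. drive_tool: Moves the arm, as the interface text tells. Its arguments: {"type":"object","properties":{"steps":{"type":"array","items":{"type":"array","items":{"type":"number"}}},"grip_force":{"type":"number"}},"required":["steps"]}

```bash
mkdir -p pics; python3 - <<'E'
from rig import robot, eyes
import cv2
s=robot.observe(); print(s)
for n in("scene","top"):
    cv2.imwrite(f"pics/{n}0.png",eyes.grab_frame(n)[:,:,::-1]); print(n,eyes.camera_model(n))
E
```

```text
{'time': 0.0, 'joint_pos': array([ 1.01519303e+00,  2.59361263e-01,  1.53606944e+00,  1.28681775e-05,
        1.34799763e+00, -2.02790447e-01]), 'qvel': array([-0.00127487,  0.00119401, -0.0004758 , -0.00253875, -0.00020427,
       -0.0009811 ]), 'tau': array([-1.32958365e-03, -4.46031153e+01, -2.90571928e+01, -5.37363048e-04,
        1.16013992e-02,  9.20792402e-07]), 'ee_pos': array([0.18973598, 0.51568438, 0.23047034]), 'tcp_rot': array([[-9.38403303e-01,  3.45540565e-01, -9.78900628e-04],
       [ 3.45541740e-01,  9.38402096e-01, -1.55293843e-03],
       [ 3.81999179e-04, -1.79553358e-03, -9.99998315e-01]]), 'force': array([-0.34553296, -0.74117046, -0.28453427]), 'moment': array([-0.00877864,  0.00422608, -0.01356543]), 'gripper_force': 0.0, 'grip_width': 0.08547558563277467}
scene {'fx': 461.70617625377184, 'fy': 461.70617625377184, 'cx': 282.3028288585146, 'cy': 215.96877531777182, 'R': array([[ 0.69349618,  0.72027143,  0.01649583],
       [ 0.47520909, -0.4400945 , -0.76190102],
       [-0.54151581,  0.53621441, -0.64748338]]), 't': array([-0.41409777, -0.18107609,  1.29666412])}
top {'fx': 386.25662478287734, 'fy': 386.25662478287734, 'cx': 285.5384344736588, 'cy': 203.9907418769566, 'R': array([[-0.01776915, -0.9997722 ,  0.01182418],
       [-0.98889026,  0.0158277 , -0.14780234],
       [ 0.14758152, -0.01431913, -0.98894624]]), 't': array([0.04128622, 0.57175838, 0.81193444])}
```

View pics/scene0.png

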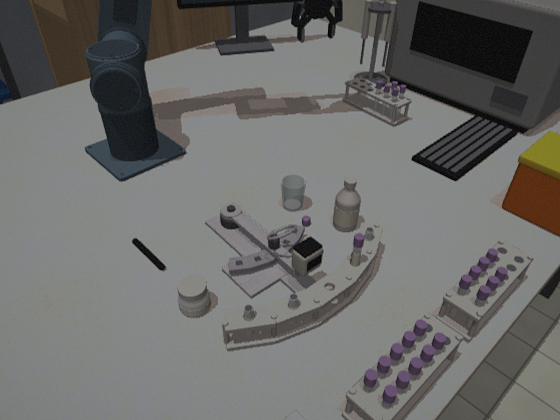

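View pics/top0.png

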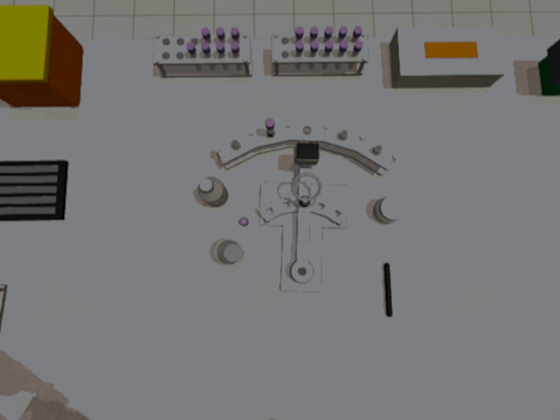

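The top view shows the pivot at (302,271), the ring at about (306,186) and the scanner at (307,153). The tall purple-capped tube is at (270,125), so it stands to the left (+y) of the middle pocket at (307,130). I'll enlarge both pictures for exact pixels.

```bash
python3 - <<'E'
import cv2
a=cv2.imread("pics/top0.png")[110:290,200:400]; cv2.imwrite("pics/tc.png",cv2.convertScaleAbs(cv2.resize(a,None,fx=3.3,fy=3.3,interpolation=cv2.INTER_CUBIC),alpha=1.3))
a=cv2.imread("pics/scene0.png")[170:350,200:400]; cv2.imwrite("pics/sc.png",cv2.convertScaleAbs(cv2.resize(a,None,fx=3.3,fy=3.3,interpolation=cv2.INTER_CUBIC),alpha=1.5))
E
```

```text
(no output)
```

View pics/tc.png

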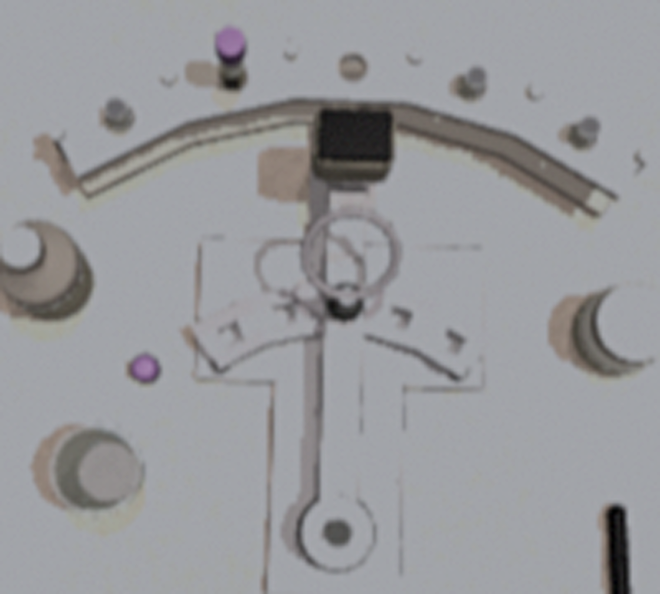

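View pics/sc.png

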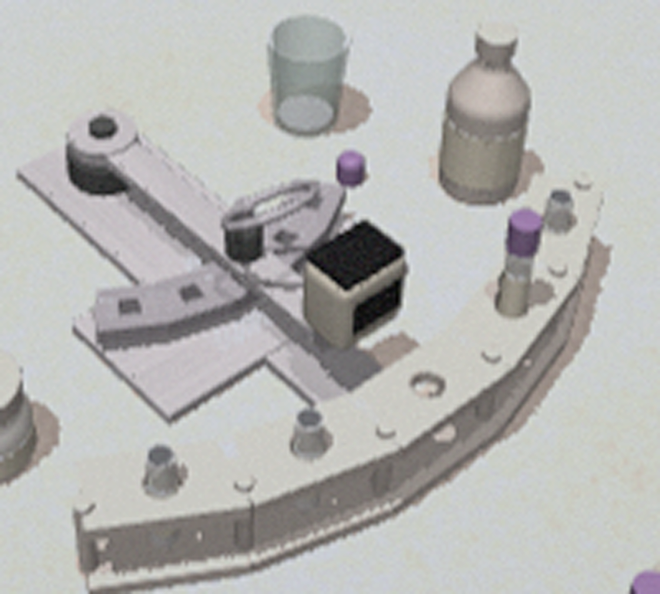

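```bash
cat > h.py <<'E'
import numpy as np
from rig import robot,eyes
def proj(n,X):
    m=eyes.camera_model(n); c=np.atleast_2d(X)@m["R"].T+m["t"]
    return np.c_[m["fx"]*c[:,0]/c[:,2]+m["cx"],m["fy"]*c[:,1]/c[:,2]+m["cy"]]
def st(p,r,a,z):
    return np.array([p[0]+r*np.cos(p[2]+a),p[1]+r*np.sin(p[2]+a),z])
E
python3 - <<'E'
from h import *
from scipy.optimize import least_squares
F=dict(piv=(0,0,.054),poc=(.31,0,.062),tall=(.31,.262,.132),b=(.31,.524,.084),a=(.31,-.262,.084),c=(.31,-.524,.084),ring=(.174,0,.101))
T=dict(piv=(338,533),poc=(352,67),tall=(230,38),b=(120,107),a=(474,75),c=(588,127),ring=(352,255))
S=dict(piv=(103,126),poc=(428,384),tall=(525,217),b=(560,196),a=(309,415),c=(161,454),ring=(270,206))
O=[("top",k,np.array(v)/3.3+[200,110]) for k,v in T.items()]+[("scene",k,np.array(v)/3.3+[200,170]) for k,v in S.items()]
f=lambda p:np.concatenate([proj(n,st(p,*F[k]))[0]-u for n,k,u in O])
r=least_squares(f,[.4,-.05,0],loss="soft_l1"); print(r.x)
for o,e in zip(O,f(r.x).reshape(-1,2)): print(o[0],o[1],e.round(1))
for k in("ring","poc","piv","tall"): print(k,st(r.x,*F[k]))
E
```

```text
[ 4.26524193e-01  9.21363993e-05 -5.37574512e-02]
top piv [-0.8 -0.8]
top poc [-0.7 -0.7]
top tall [-1.  -0.1]
top b [-2.3 -0.5]
top a [-0.1 -0.5]
top c [-0.2 -1.1]
top ring [-1.3 -1.1]
scene piv [-1.5 -1. ]
scene poc [-0.9 -0.4]
scene tall [-0.5  0.3]
scene b [-0.7 -0.1]
scene a [-0.9  1. ]
scene c [-1.2  0.4]
scene ring [-1.  -0.4]
ring [ 0.60027284 -0.00925716  0.101     ]
poc [ 0.73607637 -0.01656465  0.062     ]
piv [4.26524193e-01 9.21363993e-05 5.40000000e-02]
tall [0.72982688 0.06418176 0.132     ]
```

```bash
cat >> h.py <<'E'
P=[.4265,.0001,-.0538]
def goal(a,z,r=.174,off=.027):
    g=st(P,r,a,z); th=P[2]+a; g[:2]+=off*np.array([-np.sin(th),np.cos(th)]); return g,th
def plan(a,z,**k):
    s=robot.observe(); g,th=goal(a,z,**k); R=s["tcp_rot"]
    y=R[:,1]; d=np.arctan2(-np.cos(0)*0+np.cos(th),-np.sin(th))-np.arctan2(y[1],y[0])
    print("goal",g.round(4),"shift cm",(R.T@(g-s["ee_pos"])*100).round(2),"turn",-round(d,4),"F",s["force"].round(1),"w",round(s["grip_width"],4),"t",round(s["time"],2))
E
python3 - <<'E'
from h import *
plan(0,.2)
E
```

```text
goal [0.6017 0.0177 0.2   ] shift cm [-55.87 -32.5    3.09] turn -0.299 F [-0.2  0.1 -0.2] w 0.0852 t 0.1
```

Emit:
drive_tool(steps=[[-2, -1.2, 0, 0, -0.15], [-5, -3, 0, -0.03, -0.15], [-8.5, -5, 0, -0.08, -0.15], [-12, -7, 0, -0.13, -0.15], [-15.5, -9, 0, -0.18, -0.15], [-19, -11, 0, -0.23, -0.15], [-22, -12.8, 0, -0.27, -0.15], [-24, -14, 0, -0.299, -0.15]])

```text
time: 0.77
ee_pos: [0.3684, 0.2992, 0.231]
tcp_rot: [[-0.999, 0.053, 0.0], [0.053, 0.999, -0.001], [-0.0, -0.001, -1.0]]
force: [-0.0, 0.9, -0.3]
grip_width: 0.0359
gripper_force: 0.0
```

```bash
python3 -c "
from h import *
plan(0,.2)"
```

```text
goal [0.6017 0.0177 0.2   ] shift cm [-24.8  -26.86   3.13] turn 0.0003 F [-0.   0.9 -0.3] w 0.0359 t 0.77
```

Emit:
drive_tool(steps=[[-1.5, -1.6, 0, 0, -0.15], [-4, -4.3, 0, 0, -0.15], [-6.8, -7.3, 0, 0, -0.15], [-9.6, -10.4, 0, 0, -0.15], [-12.4, -13.5, 0, 0, -0.15], [-15.2, -16.5, 0, 0, -0.15], [-17.8, -19.3, 0, 0, -0.15], [-19.8, -21.5, 0, 0, -0.15]])

```text
time: 1.43
ee_pos: [0.5545, 0.0737, 0.2308]
tcp_rot: [[-0.998, 0.055, -0.0], [0.055, 0.998, -0.0], [0.0, -0.001, -1.0]]
force: [0.9, 1.0, 0.2]
grip_width: 0.0359
gripper_force: 0.0
```

```bash
python3 -c "
from h import *
plan(0,.2)"
```

```text
goal [0.6017 0.0177 0.2   ] shift cm [-5.03 -5.33  3.08] turn -0.0016 F [0.9 1.  0.2] w 0.0359 t 1.43
```

Emit:
drive_tool(steps=[[-1.2, -1.3, 0.5, 0, -0.15], [-2.5, -2.7, 1.5, 0, -0.15], [-3.8, -4.0, 3, 0, -0.15], [-4.6, -4.9, 5, 0, -0.15], [-5.0, -5.3, 7, 0, -0.15], [-5.0, -5.3, 8.5, 0, -0.15], [-5.0, -5.3, 9, 0, -0.15], [-5.0, -5.3, 9, 0, -0.15]])

```text
time: 2.1
ee_pos: [0.5984, 0.0216, 0.1391]
tcp_rot: [[-0.999, 0.053, -0.005], [0.053, 0.999, 0.001], [0.005, 0.001, -1.0]]
force: [-0.1, 1.1, 0.0]
grip_width: 0.0364
gripper_force: 0.0
```

```bash
python3 - <<'E'
from h import *
import cv2
plan(0,.085)
a=eyes.grab_frame("scene")[150:300,220:370,::-1]; b=eyes.grab_frame("top")[120:270,230:380,::-1]
cv2.imwrite("pics/p1.png",cv2.convertScaleAbs(cv2.resize(np.hstack([a,b]),(800,400),interpolation=cv2.INTER_CUBIC),alpha=1.5))
E
```

```text
goal [0.6017 0.0177 0.085 ] shift cm [-0.38 -0.38  5.41] turn 0.0003 F [-0.1  1.1  0. ] w 0.0364 t 2.1
```

View pics/p1.png

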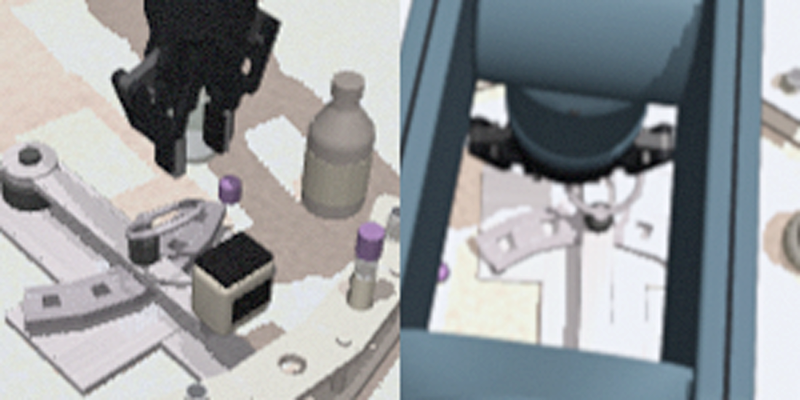

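The two fingertips, at (170,165) and (220,150) in the left panel, hang above the ring at (160,220). I'll check the projection and the settled pose.

```bash
python3 - <<'E'
from h import *
plan(0,.085)
s=robot.observe(); R=s["tcp_rot"]
for y in(-.018,.018,-.0325,.0325): print(y,((proj("scene",s["ee_pos"]+R[:,1]*y)-[220,150])*2.667).round())
E
```

```text
goal [0.6017 0.0177 0.085 ] shift cm [-0.18 -0.37  5.68] turn 0.0007 F [ 0.3 -0.2  0.1] w 0.0366 t 2.2
-0.018 [[175. 168.]]
0.018 [[212. 147.]]
-0.0325 [[160. 176.]]
0.0325 [[226. 140.]]
```

Emit:
drive_tool(steps=[[-0.1, -0.2, 0.5, 0, -0.15], [-0.2, -0.35, 1, 0, -0.15], [-0.2, -0.35, 1, 0, -0.15], [-0.2, -0.35, 1, 0, -0.15], [-0.2, -0.35, 1, 0, -0.15], [-0.2, -0.35, 1, 0, -0.15], [-0.2, -0.35, 1, 0, -0.15], [-0.2, -0.35, 1, 0, -0.15]])

```text
time: 2.87
ee_pos: [0.602, 0.0173, 0.1315]
tcp_rot: [[-0.999, 0.054, 0.0], [0.054, 0.999, -0.0], [-0.0, -0.0, -1.0]]
force: [0.3, -0.1, 0.7]
grip_width: 0.0363
gripper_force: 0.0
```

```bash
python3 -c "
from h import *
plan(0,.085)"
```

```text
goal [0.6017 0.0177 0.085 ] shift cm [0.03 0.04 4.65] turn -0.0 F [ 0.3 -0.1  0.7] w 0.0363 t 2.87
```

Now settled accurately. Descend.

Emit:
drive_tool(steps=[[0, 0, 0.5, 0, -0.15], [0, 0, 1.2, 0, -0.15], [0, 0, 2, 0, -0.15], [0, 0, 2.8, 0, -0.15], [0, 0, 3.6, 0, -0.15], [0, 0, 4.3, 0, -0.15], [0, 0, 4.7, 0, -0.15], [0, 0, 4.7, 0, -0.15]])

```text
time: 3.53
ee_pos: [0.6011, 0.0174, 0.0828]
tcp_rot: [[-0.999, 0.054, -0.002], [0.054, 0.999, 0.0], [0.002, 0.0, -1.0]]
force: [-1.2, -0.0, -0.2]
grip_width: 0.0361
gripper_force: 0.0
```

```bash
python3 - <<'E'
from h import *
import cv2
plan(0,.085)
a=eyes.grab_frame("scene")[150:270,230:350,::-1]; b=eyes.grab_frame("top")[120:240,250:370,::-1]
cv2.imwrite("pics/p2.png",cv2.convertScaleAbs(cv2.resize(np.hstack([a,b]),(800,400),interpolation=cv2.INTER_CUBIC),alpha=1.7))
E
```

```text
goal [0.6017 0.0177 0.085 ] shift cm [-0.06  0.03 -0.22] turn -0.0 F [-1.2 -0.  -0.2] w 0.0361 t 3.53
```

View pics/p2.png

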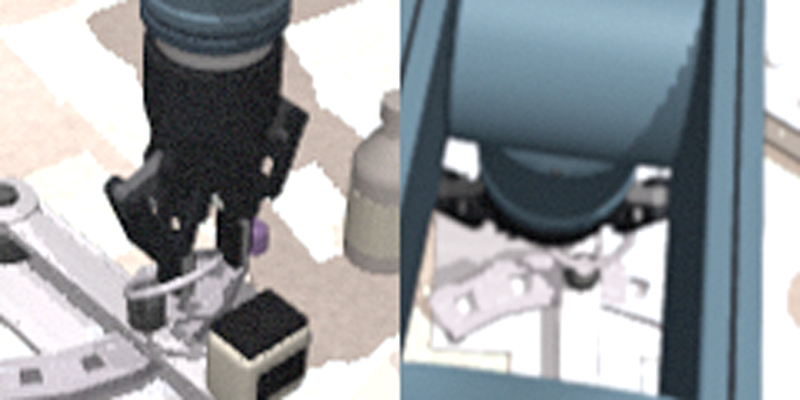

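One finger is through the ring (left panel, (175,270), behind the top wire) and the other is outside its left side at (235,240), with no contact force. Now close gently on the wire.

Emit:
drive_tool(steps=[[0, 0, 0, 0, -0.3], [0, 0, 0, 0, -0.45], [0, 0, 0, 0, -0.6], [0, 0, 0, 0, -0.7], [0, 0, 0, 0, -0.85], [0, 0, 0, 0, -1], [0, 0, 0, 0, -1], [0, 0, 0, 0, -1]], grip_force=35)

```text
time: 4.3
ee_pos: [0.6017, 0.0176, 0.0847]
tcp_rot: [[-0.999, 0.054, -0.0], [0.054, 0.999, 0.0], [0.0, 0.0, -1.0]]
force: [-2.6, 1.8, 6.1]
grip_width: 0.0061
gripper_force: 38.8
```

```bash
python3 -c "
from h import *
plan(0,.085);print(robot.observe()['moment'])"
```

```text
goal [0.6017 0.0177 0.085 ] shift cm [ 0.    0.01 -0.03] turn 0.0001 F [-2.6  1.8  6.1] w 0.0061 t 4.3
[ 0.30535774  0.29908425 -0.02133289]
```

Gripped on the 6 mm wire, with small forces. Lift 16 mm.

Emit:
drive_tool(steps=[[0, 0, -0.2, 0, -1], [0, 0, -0.5, 0, -1], [0, 0, -0.8, 0, -1], [0, 0, -1.1, 0, -1], [0, 0, -1.4, 0, -1], [0, 0, -1.6, 0, -1], [0, 0, -1.6, 0, -1], [0, 0, -1.6, 0, -1]])

```text
time: 4.97
ee_pos: [0.6015, 0.0172, 0.1002]
tcp_rot: [[-0.999, 0.054, -0.001], [0.054, 0.999, -0.0], [0.001, -0.0, -1.0]]
force: [-0.3, 0.6, -6.2]
grip_width: 0.0061
gripper_force: 38.7
```

```bash
python3 - <<'E'
from h import *
import cv2
plan(.262,.101)
g0,_=goal(0,.101); R=robot.observe()["tcp_rot"]
for a in np.linspace(0,.262,9): print(((goal(a,.101)[0]-g0)@R*100).round(2),round(-a,3))
a=eyes.grab_frame("scene")[150:270,230:350,::-1]
cv2.imwrite("pics/p3.png",cv2.convertScaleAbs(cv2.resize(a,(500,500),interpolation=cv2.INTER_CUBIC),alpha=1.7))
E
```

```text
goal [0.5912 0.0625 0.101 ] shift cm [ 1.28  4.47 -0.08] turn -0.262 F [-0.3  0.6 -6.2] w 0.0061 t 4.97
[0. 0. 0.] -0.0
[ 0.1   0.57 -0.  ] -0.033
[ 0.21  1.13 -0.  ] -0.066
[ 0.35  1.69 -0.  ] -0.098
[ 0.5   2.25 -0.  ] -0.131
[ 0.67  2.8  -0.  ] -0.164
[0.86 3.35 0.  ] -0.196
[1.07 3.88 0.  ] -0.229
[1.29 4.41 0.  ] -0.262
```

View pics/p3.png

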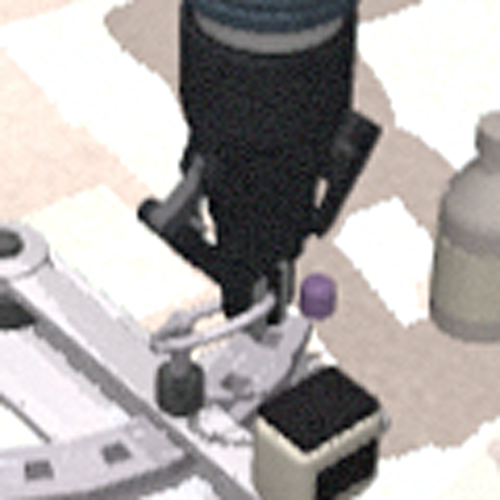

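The pin is lifted: its stem shows above the sleeve at (180,355), and 6 N of spring pull is measured. Swing the arm left.

Emit:
drive_tool(steps=[[0.03, 0.15, 0, -0.01, -1], [0.1, 0.57, 0, -0.033, -1], [0.21, 1.13, 0, -0.066, -1], [0.35, 1.69, 0, -0.098, -1], [0.5, 2.25, 0, -0.131, -1], [0.67, 2.8, 0, -0.164, -1], [0.77, 3.08, 0, -0.18, -1], [0.86, 3.35, 0, -0.196, -1]])

```text
time: 5.68
ee_pos: [0.5948, 0.0519, 0.1003]
tcp_rot: [[-0.99, -0.144, -0.0], [-0.144, 0.99, -0.0], [0.0, -0.0, -1.0]]
force: [-2.6, -0.7, -6.7]
grip_width: 0.0056
gripper_force: 38.6
```

```bash
python3 -c "
from h import *
plan(.262,.101)
plan(.23,.101)"
```

```text
goal [0.5912 0.0625 0.101 ] shift cm [ 0.21  1.1  -0.07] turn -0.0636 F [-2.6 -0.7 -6.7] w 0.0056 t 5.68
goal [0.5931 0.0572 0.101 ] shift cm [ 0.1   0.55 -0.07] turn -0.0316 F [-2.6 -0.7 -6.7] w 0.0056 t 5.68
```

Emit:
drive_tool(steps=[[0.05, 0.25, 0, -0.015, -1], [0.1, 0.5, 0, -0.03, -1], [0.14, 0.75, 0, -0.045, -1], [0.18, 0.95, 0, -0.058, -1], [0.2, 1.1, 0, -0.065, -1], [0.2, 1.1, 0, -0.065, -1], [0.2, 1.1, 0, -0.065, -1], [0.2, 1.1, 0, -0.065, -1]])

```text
time: 6.35
ee_pos: [0.5915, 0.0618, 0.1003]
tcp_rot: [[-0.979, -0.205, -0.0], [-0.205, 0.979, 0.0], [0.0, 0.0, -1.0]]
force: [-1.9, 0.3, -6.1]
grip_width: 0.006
gripper_force: 38.8
```

```bash
python3 -c "
from h import *
plan(.262,.101)"
```

```text
goal [0.5912 0.0625 0.101 ] shift cm [ 0.02  0.07 -0.07] turn -0.0012 F [-1.9  0.3 -6.1] w 0.006 t 6.35
```

The arm has turned 0.2605 rad. Nudge it a hair and lower the pin, watching the force.

Emit:
drive_tool(steps=[[0, 0.03, 0, 0, -1], [0, 0.03, 0.2, 0, -1], [0, 0.03, 0.4, 0, -1], [0, 0.03, 0.6, 0, -1], [0, 0.03, 0.8, 0, -1], [0, 0.03, 1.0, 0, -1], [0, 0.03, 1.0, 0, -1], [0, 0.03, 1.0, 0, -1]])

```text
time: 7.02
ee_pos: [0.5914, 0.0622, 0.09]
tcp_rot: [[-0.979, -0.206, -0.0], [-0.206, 0.979, 0.0], [0.0, 0.0, -1.0]]
force: [-2.0, -0.0, -5.7]
grip_width: 0.0058
gripper_force: 38.7
```

```bash
python3 -c "
from h import *
plan(.262,.085)"
```

```text
goal [0.5912 0.0625 0.085 ] shift cm [0.02 0.03 0.5 ] turn -0.001 F [-2.  -0.  -5.7] w 0.0058 t 7.02
```

The spring still pulls down at about 5 mm lift, so the pin is in the hole. Release.

Emit:
drive_tool(steps=[[0, 0, 0, 0, -0.7], [0, 0, 0, 0, -0.4], [0, 0, 0, 0, -0.15], [0, 0, 0, 0, -0.15], [0, 0, 0, 0, -0.15], [0, 0, 0, 0, -0.15], [0, 0, 0, 0, -0.15], [0, 0, 0, 0, -0.15]])

```text
time: 7.68
ee_pos: [0.5916, 0.0621, 0.0904]
tcp_rot: [[-0.979, -0.206, 0.0], [-0.206, 0.979, -0.0], [-0.0, -0.0, -1.0]]
force: [-0.2, -0.7, 0.3]
grip_width: 0.0361
gripper_force: 0.0
```

Emit:
drive_tool(steps=[[0, 0, -0.3, 0, -0.15], [0, 0, -1, 0, -0.15], [0, 0, -2, 0, -0.15], [0, 0, -3.2, 0, -0.15], [0, 0, -4.5, 0, -0.15], [0, 0, -6, 0, -0.15], [0, 0, -7.5, 0, -0.15], [0, 0, -9, 0, -0.15]])

```text
time: 8.35
ee_pos: [0.5917, 0.0621, 0.1823]
tcp_rot: [[-0.979, -0.206, 0.001], [-0.206, 0.979, -0.0], [-0.001, -0.0, -1.0]]
force: [0.1, -0.1, 0.4]
grip_width: 0.0365
gripper_force: 0.0
```

Emit:
drive_tool(steps=[[0, 0, -2, 0, -0.15], [1, 0, -4, 0, -0.15], [3, 0, -5, 0, -0.15], [6, 0, -6, 0, -0.15], [9, 0, -6, 0, -0.15], [12, 0, -6, 0, -0.15], [14, 0, -6, 0, -0.15], [15, 0, -6, 0, -0.15]])

```text
time: 9.02
ee_pos: [0.4425, 0.0311, 0.2415]
tcp_rot: [[-0.979, -0.206, 0.001], [-0.206, 0.979, -0.0], [-0.001, -0.001, -1.0]]
force: [0.4, 0.3, 0.9]
grip_width: 0.036
gripper_force: 0.0
```

```bash
python3 - <<'E'
from h import *
import cv2
s=robot.observe(); print(s["ee_pos"],s["force"],s["time"])
a=eyes.grab_frame("scene")[150:330,210:390,::-1]
cv2.imwrite("pics/p4.png",cv2.convertScaleAbs(cv2.resize(a,(600,600),interpolation=cv2.INTER_CUBIC),alpha=1.6))
for n,r,z in(("ring",.174,.101),("read",.31,.09)): print(n,((proj("scene",st(P,r,.262,z))-[210,150])*3.333).round())
E
```

```text
[0.44253209 0.03111837 0.24153692] [0.3511389  0.25741595 0.85684359] 9.0167
ring [[286. 236.]]
read [[486. 341.]]
```

View pics/p4.png

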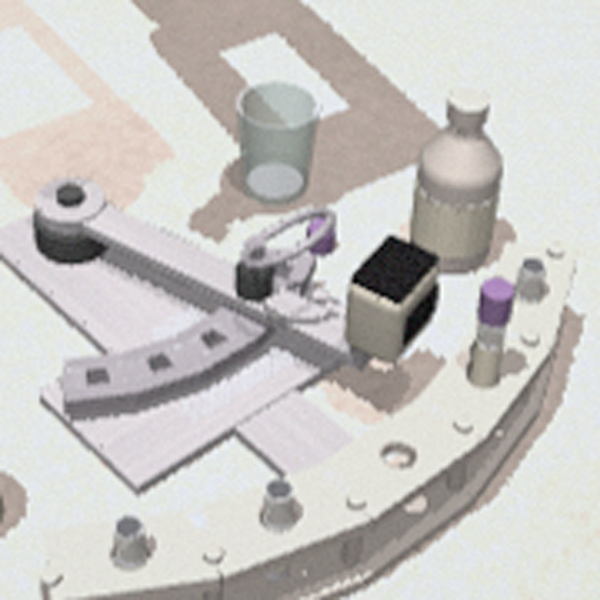

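The arm points at the capped tube, with the scanner at (395,300) facing the tube at (490,330). The ring centre is at about (289,237), matching the pin-home prediction of (286,236). Everything else stands untouched and the hand is clear.

```bash
python3 -c "
from rig import order
print(order.job_done())"
```

```text
the job is handed in; nothing more can be done
None
```

I handed the job in at about 9 s: the arm is swung one hole left to face the tall capped tube, the pin looks fully home in the last picture, and the hand is clear; because the tool could not tilt, I lifted the ring by pinching its wire with one finger through it instead of hooking it.

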